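# Unlatch the filter housing and hold its flap at the balance point

### The job

The flap of the microscope's filter housing must stand open for a look at the filter wheel, but it has no stay. Turn the latch knob clockwise until it clicks over into its open position, then take the flap by its bar, swing it gently up to its balance point, standing straight up, and do not let it drop or go over to the far side. Finish while holding it there: still gripping the bar, the flap still and upright, the knob left open, and the small things round the housing left where they stand.

Things in the scene. Friction and masses are not known exactly. Their poses are not given: they have to be found in the camera images.
- housing: white box, 180 mm (x, from -60 to +120) by 195 mm (y, from -75 to +120) by 110 mm high, fixed to the table; origin on the table under the middle of the flap's opening. Its -x face is the front, towards the robot; +z up. All housing axes below are these.
- flap_hinge (a point): middle of the flap's hinge line, fixed on the housing at (55, 0, 114) mm; axes as the housing's. The hinge line runs along the housing's y. The flap turns about it.
- flap_bar (a point): middle of the flap's grip bar: a round steel bar 12 mm thick, 90 mm long, parallel to the hinge and 165 mm from it, held by two 10 mm legs 80 mm apart (clear inside) so that there is a clear gap of about 44 mm between bar and flap plate. Closed, it juts out level 50 mm in front of the housing's front face, 114 mm above the table; with the flap upright it is straight above the hinge, 279 mm above the table. It moves with the flap; its x axis points from bar to hinge.
- flap (a joint): angle of the flap, rad: 0 shut (lying flat on the housing), growing as its bar comes up and over away from the robot, 1.571 standing straight up, which is its balance point: below it it falls shut, beyond it falls to the far side (stop at 2.7). Bare aluminium plate 112 by 110 by 6 mm, with bar 0.2 to 0.45 kg, almost frictionless hinge. While the knob is at 0 the knob's tongue lies over the flap's edge and keeps it shut.
- knob_grip (a point): black latch knob on top of the housing, left of the flap, at (-15, 85) mm from the housing's origin: an upright bar grip 44 mm long, 12 mm thick, its top 156 mm above the table and 30 mm high. This point is on its turning axis, 147 mm above the table. z up, y along the grip's length, x across its thickness; at joint value 0 its axes are the housing's. A steel tongue points from under the grip along its -y, over the flap when latched.
- knob (a joint): angle of the latch knob, rad: 0 latched, growing clockwise seen from above, stop at 1.3. A sprung detent ball stands in the way between about 0.24 and 1.06: pushing past it takes about 0.2 to 0.25 N m; past the middle, 0.65, it springs on by itself and clicks over; past 1.05 the knob is open, clear of the flap, and stays where it is left. Light friction otherwise.
- objective_mid (a point): bystander: steel microscope objective standing on its nose, 34 mm across, 46 mm high; point half-way up
- cube_mid (a point): bystander: black filter cube, 38 x 38 x 40 mm; point half-way up
- dropper_mid (a point): bystander: amber dropper bottle, 34 mm across, 70 mm high; point half-way up
- dish_mid (a point): bystander: closed clear dish, 56 mm across, 14 mm high; point half-way up

How it is judged:
By the outcome, as a careful person would: the job done as asked, in the order asked, and still so for the second after the job is handed in, while the arm keeps its last pose, push and grip.
It also fails if it takes over 54 s, if anything falls off the work surface, if the arm or the gripper's body presses on something with over 40 N, if the wrist force passes 120 N, or if a joint passes its speed limit or range.

### The arm

A 6-joint arm with a two-finger parallel gripper is mounted at the origin on the work surface. World frame = base frame: x ahead of the robot, y to its left, z up, the work surface at z = 0. Lengths are in m, angles in degrees, forces in N, time in s.
With the tool pointing down it reaches from about 0.375 to 0.9 m from the base axis. Payload 3.1 kg.
Tool frame: the origin (TCP) lies on the centre line of the jaws, within the pads' length; the fingertips stand 25 mm ahead of it and the grasp point (between the pads) lies 6 mm ahead of it; z points along the fingers, y is the line along which they close (so a half turn about z gives the same grasp; the last joint's range is limited). The gripper opens to 87 mm and grips with 3 to 60 N. Pads are 19 mm wide; open, the fingers measure 117 mm over their backs; the gripper's body (75 mm by 190 mm) begins 51 mm behind the grasp point.
Start: joints at [-82.706, 30.224, 82.088, -0, 67.689, -10.227], TCP at [0.188, -0.596, 0.248] pointing down, gripper open.
Joint ranges: [-176.69, 176.69], [-43.24, 126.21], [12.49, 139.97], [-82, 262], [0, 151.66], [-163.58, 163.58]. Speed limits (degrees/s): [159.86, 159.86, 180, 180, 180, 180].

### API

Orientations are given as a 3x3 rotation matrix whose columns are the frame's x, y, z axes.
In Python, from rig import * gives the robot as it stands.
- The arm moves only by the tool step_arm, never from a script. Its argument "steps" is a list of rows, each a list of 7 numbers: the shift along the tool's x, y, z normalised to -1 to 1, where 1 is 0.3 m, then the turn, a rotation vector about the tool's x, y, z normalised to -1 to 1, where 1 is 45 degrees, then the gripper's target within -1 to 1 (shut at 1, half-way at 0, fully open at -1). A call has 1 to 8 rows; each row is the pose to reach, as a shift and turn from the pose commanded when the call began, along the tool's axes at that moment; what a row does not reach only later rows make up. A row lasts 1/12 s, in which the tool goes at most 41.7 mm and 7.16 degrees, less where a joint would pass 70% of its speed; a pose out of reach is approached as far as the arm can. A call with a number of a shift or a turn outside -1 to 1 is refused whole. A call with a gripper value outside its range is refused whole. The fingers move at their own pace and stop on an object; the grip force is fixed at half the most. Time passes only in rows, so rows that repeat a pose let the fingers close. It gives the time, the measured TCP pose, the force, the opening and the grip force at its end, in the units of the state.
- read_state(): the state, without advancing time (a new reading comes with each control period).
- capture(name): name is "scene" or "top" or "wrist"; returns a dict with "image" (480x640x3 uint8, red, green, blue), "vertical_fov" (degrees; the focal length in pixels is half the picture's height over the tangent of half this angle, whatever the lens; pixels are square), "cx", "cy" (the principal point, pixels), "world_from_camera" (4x4, takes a point from camera to world coordinates); the wrist camera has in their place "T_tool_cam" (4x4, takes a point from camera to tool coordinates, whose origin is the TCP and whose axes are the flange's). Camera axes: x right, y down, z forward; pixel columns grow to the right and rows downward; lengths in m; the calibration is good to about 2 mm. A picture is of the moment at which its call begins: read the wrist's pose just before it. There is no depth.
- hand_in(): hands the job in; it is judged then, once.
The state is a dict: "time_s": time; "joint_positions": joint angles; "qvel": joint speeds; "tau": joint torques, N m; "position": TCP position; "tcp_rot": TCP orientation; "force": force on the tool from outside, world axes, zero at the start; "moment": the same for the moment, N m; "opening": opening from 0.0 (shut) to 1.0 (fully open); "grasp_force": force on a finger pad.
Only numpy, scipy, OpenCV 4.12 (cv2) and the standard library are available. Lean on these libraries where they do the work, as an engineer would, in place of code of your own. Each camera call takes 0.05 s, during which the arm holds its last target. There are 200 camera calls.

## Working session

There is one attempt and no reset: what is moved stays moved. The work goes in short steps, Python scripts to look and compute and a tool call to move; the robot and the scene stay as the last step left them, time stands still between calls to the robot, and variables do not carry over. Pictures are saved under pics/ and viewed, at most 10 in all, crops included, and the job is handed in when it is done.

Besides the shell and the picture viewer there is one more tool, called after "Emit:" as name([rows], argument=value, ...), one row to a line, values as JSON. step_arm: Moves the arm, as the interface text tells. Scaled input: -1 to 1 covers 0.3 m each way for a shift and 45 degrees each way for a turn. Its arguments: {"type":"object","properties":{"steps":{"type":"array"}},"required":["steps"]}

```bash
mkdir -p pics; ls; python3 - <<'E'
from rig import *
import cv2,numpy as np
s=read_state();print(s)
ims=[]
for n in("scene","top"):
    c=capture(n);cv2.imwrite(f"pics/{n}0.png",c["image"][:,:,::-1]);print(n,c["vertical_fov"],c["cx"],c["cy"],np.round(c["world_from_camera"],4).tolist())
c=capture("wrist");print(c["vertical_fov"],c["cx"],c["cy"],c["T_tool_cam"].tolist() if hasattr(c["T_tool_cam"],'tolist') else c["T_tool_cam"])
E
```

```text
pics
{'time_s': 0.0, 'joint_positions': array([-8.27063806e+01,  3.02813265e+01,  8.21566154e+01, -6.70542887e-04,
        6.76887500e+01, -1.02255072e+01]), 'qvel': array([-0.01241805, -0.00139152,  0.05170167, -0.00225988, -0.02980921,
        0.06204988]), 'tau': array([ 4.77675821e-04, -4.40037096e+01, -1.76591957e+01,  6.32157968e-02,
        5.84287383e-02, -1.77955662e-04]), 'position': array([ 0.18809597, -0.59530973,  0.24654499]), 'tcp_rot': array([[ 9.53615230e-01,  3.01028086e-01, -2.91459036e-04],
       [ 3.01027984e-01, -9.53612787e-01,  2.19192283e-03],
       [ 3.81891268e-04, -2.17798832e-03, -9.99997555e-01]]), 'force': array([-0.08576625, -0.07926559,  1.09591748]), 'moment': array([ 0.00432487, -0.00958685, -0.00201003]), 'grasp_force': 0.0, 'opening': 1.003612390941462}
scene 47.43716324718529 321.6039793252809 245.59700955300127 [[-0.3746, 0.4991, -0.7814, 1.217], [0.9271, 0.2145, -0.3074, 0.3525], [0.0142, -0.8396, -0.5431, 0.5909], [0.0, 0.0, 0.0, 1.0]]
top 47.19438228889742 324.71594789850064 241.24594682233396 [[0.021, -0.993, 0.1158, 0.4309], [-0.9996, -0.0187, 0.0208, 0.0561], [-0.0185, -0.1162, -0.993, 1.0142], [0.0, 0.0, 0.0, 1.0]]
58.78602973258395 312.78695899128013 240.58348118712303 [[0.0005830286766009547, -0.9587569972005417, -0.28422645970521404, 0.07863074193042782], [0.9999998244059857, 0.0005288152993192437, 0.0002674740622480334, 0.00036343677646388794], [-0.00010613932838655639, -0.28422656574179805, 0.9587571371630375, -0.13711237242513657], [0.0, 0.0, 0.0, 1.0]]
```

View pics/top0.png

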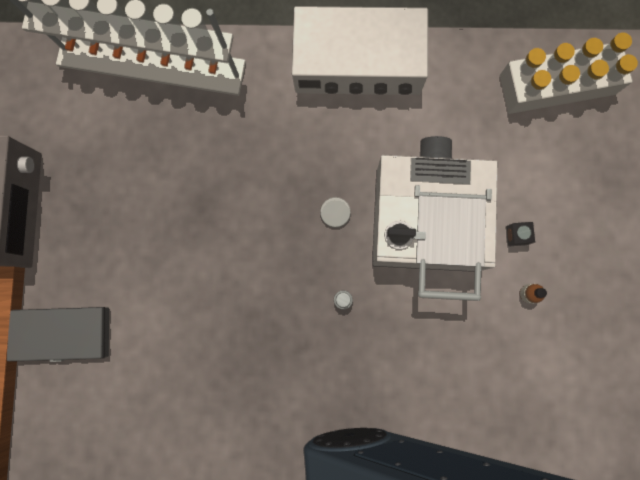

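View pics/scene0.png

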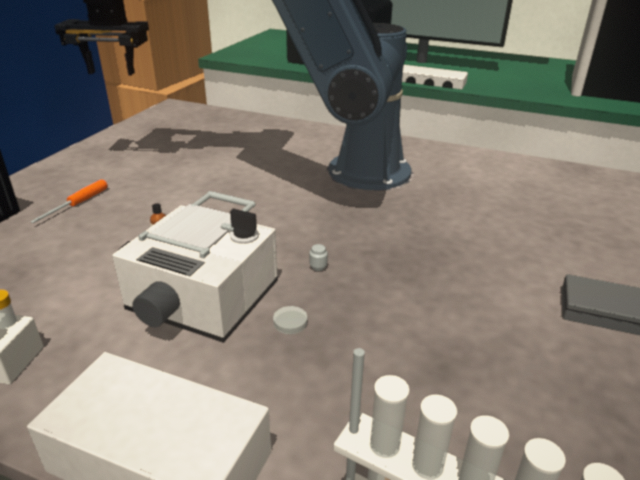

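The top view shows the housing nearly square to the base. Its top corners are at about (381,156), (497,161), (495,267) and (376,263), the bar runs from (421,294) to (479,297), and the knob is at (400,234). The objective (343,300), dish (335,212), cube (521,233) and dropper (535,293) stand beside it.

```bash
cat > h.py <<'E'
from rig import *
import cv2,numpy as np
def ray(c,u,v,z,T=None):
    T=np.array(c["world_from_camera"]) if T is None else T
    f=240/np.tan(np.radians(c["vertical_fov"]/2))
    d=T[:3,:3]@np.array([(u-c["cx"])/f,(v-c["cy"])/f,1]);o=T[:3,3]
    return o+d*(z-o[2])/d[2]
def proj(c,p,T=None):
    T=np.array(c["world_from_camera"]) if T is None else T
    f=240/np.tan(np.radians(c["vertical_fov"]/2))
    q=T[:3,:3].T@(np.array(p)-T[:3,3]);return np.array([c["cx"]+f*q[0]/q[2],c["cy"]+f*q[1]/q[2]])
def wristT(s,c):
    T=np.eye(4);T[:3,:3]=s["tcp_rot"];T[:3,3]=s["position"];return T@np.array(c["T_tool_cam"])
E
python3 - <<'E'
from h import *
c=capture("top")
for n,u,v,z in[("FL",376,263,.11),("FR",495,267,.11),("BL",381,156,.11),("BR",497,161,.11),("barL",421,294.5,.12),("barR",479,297.5,.12),("knob",400,234,.15),("hL",417,191,.114),("hR",490,195,.114),("obj",343,299,.046),("dish",335,212,.014),("cube",521,233,.04),("drop",539,293,.07)]:
    print(n,np.round(ray(c,u,v,z),4))
i=cv2.resize(c["image"][130:320,310:560],None,fx=3,fy=3,interpolation=cv2.INTER_CUBIC);cv2.imwrite("pics/c1.png",i[:,:,::-1])
E
```

```text
FL [ 0.5019 -0.0102  0.11  ]
FR [ 0.4991 -0.205   0.11  ]
BL [ 0.6827 -0.0168  0.11  ]
BR [ 0.6772 -0.2109  0.11  ]
barL [ 0.4515 -0.0826  0.12  ]
barR [ 0.4486 -0.1757  0.12  ]
knob [ 0.5455 -0.0447  0.15  ]
hL [ 0.6229 -0.0768  0.114 ]
hR [ 0.6182 -0.1974  0.114 ]
obj [0.4426 0.0422 0.046 ]
dish [0.6022 0.0592 0.014 ]
cube [ 0.5658 -0.272   0.04  ]
drop [ 0.4593 -0.2902  0.07  ]
```

View pics/c1.png

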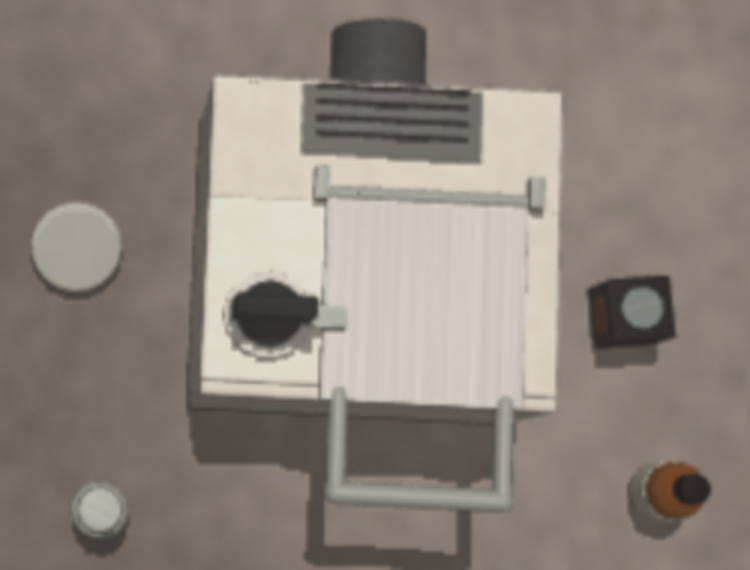

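The crop confirms the layout: yaw is about -1.8° and the housing origin is about (0.5595, -0.132). The knob is latched, with its tongue pointing towards the flap. I'll move over the knob in two calls.

Emit:
step_arm([
  [0.845,-0.69,0,0,0,-0.78,-1],
  [0.845,-0.69,0,0,0,-0.78,-1],
  [0.845,-0.69,0,0,0,-0.78,-1],
  [0.845,-0.69,0,0,0,-0.78,-1],
  [0.845,-0.69,0,0,0,-0.78,-1],
  [0.845,-0.69,0,0,0,-0.78,-1],
  [0.845,-0.69,0,0,0,-0.78,-1],
  [0.845,-0.69,0,0,0,-0.78,-1],
])

```text
time_s: 0.87
position: [0.3683, -0.3196, 0.2475]
tcp_rot: [[0.607, 0.795, -0.0], [0.795, -0.607, 0.001], [0.001, -0.001, -1.0]]
force: [0.0, -1.2, 0.5]
opening: 0.999
grasp_force: 0.0
```

```bash
cat >> h.py <<'E'
from scipy.spatial.transform import Rotation as R
def down(yaw):
    a=np.radians(yaw);x=np.array([np.cos(a),np.sin(a),0]);z=np.array([0,0,-1.]);return np.c_[x,np.cross(z,x),z]
def rel(p,Rt):
    s=read_state();d=s["tcp_rot"].T@(np.array(p)-s["position"])/.3
    r=R.from_matrix(s["tcp_rot"].T@Rt).as_rotvec(degrees=True)/45
    print("t",round(s["time_s"],2),"pos",np.round(s["position"],4),"shift",np.round(d,3),"turn",np.round(r,3),"F",np.round(s["force"],1),"open",round(s["opening"],3))
E
python3 -c "
from h import *
rel([.547,-.0468,.247],down(88.2))"
```

```text
t 0.87 pos [ 0.3683 -0.3196  0.2475] shift [ 1.084 -0.079  0.003] turn [-0.    -0.001 -0.79 ] F [ 0.  -1.2  0.5] open 0.999
```

Emit:
step_arm([
  [1,-0.08,0,0,0,-0.79,-1],
  [1,-0.08,0,0,0,-0.79,-1],
  [1,-0.08,0,0,0,-0.79,-1],
  [1,-0.08,0,0,0,-0.79,-1],
  [1,-0.08,0,0,0,-0.79,-1],
  [1,-0.08,0,0,0,-0.79,-1],
  [1,-0.08,0,0,0,-0.79,-1],
  [1,-0.08,0,0,0,-0.79,-1],
])

```text
time_s: 1.53
position: [0.5332, -0.0644, 0.2477]
tcp_rot: [[0.027, 1.0, 0.003], [1.0, -0.027, 0.002], [0.002, 0.003, -1.0]]
force: [0.1, -0.7, -0.9]
opening: 1.001
grasp_force: 0.0
```

```bash
python3 - <<'E'
from h import *
rel([.547,-.0468,.247],down(88.2))
s=read_state();c=capture("wrist");T=wristT(s,c)
im=c["image"].copy();print(np.round(T,3).tolist())
a=np.radians(-1.8);X=np.array([np.cos(a),np.sin(a),0]);Y=np.array([-X[1],X[0],0]);O=np.array([.5595,-.1323,0])
for h in[(-15,85,156),(-15,63,156),(-15,107,156),(-110,0,114),(-110,45,114),(-110,-45,114),(-60,120,110),(-60,-75,110),(120,120,110),(55,0,117)]:
    p=proj(c,O+(X*h[0]+Y*h[1])/1000+[0,0,h[2]/1000],T);print(h,p.round(1))
    if (abs(p)<2000).all(): cv2.circle(im,tuple(int(round(t)) for t in p),3,(255,0,0),-1)
cv2.imwrite("pics/w1.png",im[:,:,::-1]);np.save("w1.npy",c["image"])
E
```

```text
t 1.53 pos [ 0.5332 -0.0644  0.2477] shift [0.06  0.044 0.003] turn [ 0.003 -0.002  0.005] F [ 0.1 -0.7 -0.9] open 1.001
[[1.0, -0.026, -0.005, 0.536], [-0.027, -0.959, -0.282, 0.013], [0.002, 0.282, -0.959, 0.385], [0.0, 0.0, 0.0, 1.0]]
(-15, 85, 156) [335.5 227.3]
(-15, 63, 156) [334.7 264.7]
(-15, 107, 156) [336.3 187.9]
(-110, 0, 114) [195.2 328.4]
(-110, 45, 114) [190.4 268.4]
(-110, -45, 114) [199.7 383.6]
(-60, 120, 110) [261.9 155.4]
(-60, -75, 110) [269.3 414.5]
(120, 120, 110) [544.7 156.7]
(55, 0, 117) [430.1 331.2]
```

View pics/w1.png

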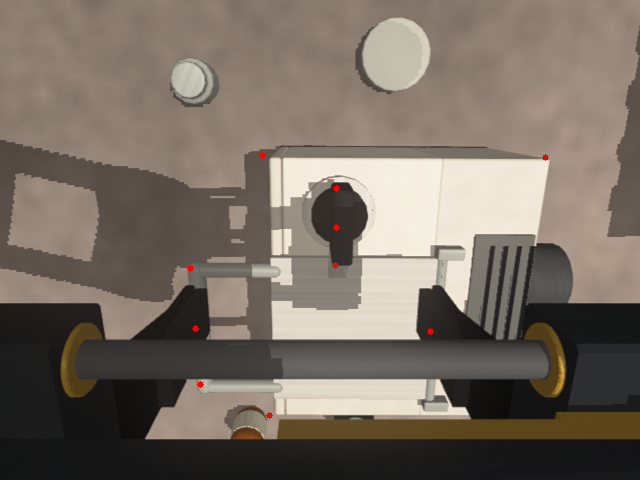

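The wrist view shows the knob grip from (342,184) to (341,264), about 3 mm further +x than predicted. The bar's left edge is near x=190-205, as predicted, so I'm going down on the knob at (0.549, -0.046).

Emit:
step_arm([
  [0.063,0.051,0,0,0,0,0],
  [0.063,0.051,0.05,0,0,0,0],
  [0.063,0.051,0.13,0,0,0,0],
  [0.063,0.051,0.21,0,0,0,0],
  [0.063,0.051,0.27,0,0,0,0],
  [0.063,0.051,0.308,0,0,0,0],
  [0.063,0.051,0.308,0,0,0,0],
  [0.063,0.051,0.308,0,0,0,0],
])

```text
time_s: 2.25
position: [0.5458, -0.0519, 0.1547]
tcp_rot: [[0.033, 0.999, -0.002], [0.999, -0.033, 0.0], [0.0, -0.002, -1.0]]
force: [-0.2, -0.3, 0.4]
opening: 0.529
grasp_force: 0.0
```

Emit:
step_arm([
  [0,0,0,0,0,0,0.4],
  [0,0,0,0,0,0,0.7],
  [0,0,0,0,0,0,1],
  [0,0,0,0,0,0,1],
  [0,0,0,0,0,0,1],
  [0,0,0,0,0,0,1],
])

```text
time_s: 2.75
position: [0.5501, -0.0512, 0.156]
tcp_rot: [[0.033, 0.999, 0.009], [0.999, -0.033, -0.001], [-0.001, 0.009, -1.0]]
force: [8.1, 1.6, -7.8]
opening: 0.132
grasp_force: 30.6
```

The grip is on the knob but about 5 mm off its axis, so I'm re-centring.

Emit:
step_arm([
  [0,0,0,0,0,0,0.4],
  [0,0,0,0,0,0,0.4],
  [0.019,0.014,0,0,0,0,0.4],
  [0.019,0.014,0,0,0,0,0.4],
  [0.019,0.014,0,0,0,0,1],
  [0.019,0.014,0,0,0,0,1],
  [0.019,0.014,0,0,0,0,1],
  [0.019,0.014,0,0,0,0,1],
])

```text
time_s: 3.42
position: [0.5506, -0.0452, 0.1551]
tcp_rot: [[0.032, 0.999, -0.001], [0.999, -0.032, 0.0], [0.0, -0.001, -1.0]]
force: [-0.5, 0.1, -1.1]
opening: 0.137
grasp_force: 30.0
```

Emit:
step_arm([
  [0,0,0,0,0,0.12,1],
  [0,0,0,0,0,0.24,1],
  [0,0,0,0,0,0.36,1],
  [0,0,0,0,0,0.48,1],
  [0,0,0,0,0,0.6,1],
  [0,0,0,0,0,0.72,1],
  [0,0,0,0,0,0.84,1],
  [0,0,0,0,0,0.96,1],
])

```text
time_s: 4.08
position: [0.5522, -0.0459, 0.1551]
tcp_rot: [[0.711, 0.703, 0.003], [0.703, -0.711, -0.001], [0.001, 0.003, -1.0]]
force: [2.3, -0.9, -1.9]
opening: 0.134
grasp_force: 30.0
```

Emit:
step_arm([
  [0,0,0,0,0,0.12,1],
  [0,0,0,0,0,0.24,1],
  [0,0,0,0,0,0.36,1],
  [0,0,0,0,0,0.48,1],
  [0,0,0,0,0,0.56,1],
  [0,0,0,0,0,0.6,1],
  [0,0,0,0,0,0.6,1],
  [0,0,0,0,0,0.6,1],
])

```text
time_s: 4.75
position: [0.5527, -0.0469, 0.1551]
tcp_rot: [[0.951, 0.309, 0.004], [0.309, -0.951, -0.003], [0.003, 0.004, -1.0]]
force: [3.2, -3.8, -4.2]
opening: 0.14
grasp_force: 30.0
```

```bash
python3 - <<'E'
from h import *
s=read_state();print(s["time_s"],s["position"],s["force"],s["moment"],s["opening"],s["joint_positions"].round(1),np.degrees(np.arctan2(s["tcp_rot"][1,0],s["tcp_rot"][0,0])))
E
```

```text
4.75 [ 0.5527494  -0.04685438  0.15508658] [ 3.17337991 -3.80887309 -4.16671213] [-0.65722111 -0.6596297   0.00472464] 0.1395276421181009 [-16.3  32.1  97.4  -0.1  50.3  55.7] 18.017931999534706
```

The knob turned about 70° (1.22 rad), past the open position. I'm releasing it and rising.

Emit:
step_arm([
  [0,0,0,0,0,0,0.3],
  [0,0,0,0,0,0,0.3],
  [0,0,0,0,0,0,0.3],
  [0,0,-0.05,0,0,0,0],
  [0,0,-0.15,0,0,0,0],
  [0,0,-0.25,0,0,0,0],
  [0,0,-0.3,0,0,0,0],
  [0,0,-0.3,0,0,0,0],
])

```text
time_s: 5.42
position: [0.5527, -0.0454, 0.2491]
tcp_rot: [[0.951, 0.309, 0.007], [0.309, -0.951, -0.002], [0.006, 0.004, -1.0]]
force: [-0.2, -0.2, -0.7]
opening: 0.493
grasp_force: 0.0
```

```bash
python3 - <<'E'
from h import *
rel([.450,-.129,.247],down(88.2))
c=capture("top");cv2.imwrite("pics/k.png",cv2.resize(c["image"][180:320,340:540],None,fx=3,fy=3)[:,:,::-1])
E
```

```text
t 5.42 pos [ 0.5527 -0.0454  0.2491] shift [-0.412  0.159  0.005] turn [ 0.009 -0.004 -1.56 ] F [-0.2 -0.2 -0.7] open 0.493
```

View pics/k.png

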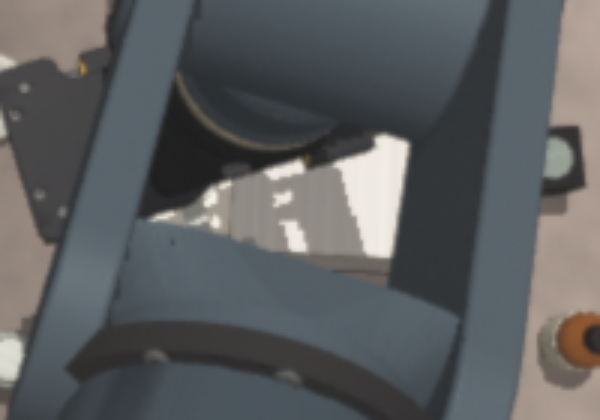

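The arm hides the knob in this top view; only the cube and dropper at the right are visible, unmoved. I'll go towards the bar and look with the wrist camera.

Emit:
step_arm([
  [-0.45,0.3,0,0,0,-0.8,0],
  [-0.45,0.3,0,0,0,-0.8,0],
  [-0.45,0.3,0,0,0,-0.8,0],
  [-0.45,0.3,0,0,0,-0.8,0],
  [-0.45,0.3,0,0,0,-0.8,0],
  [-0.45,0.3,0,0,0,-0.8,0],
  [-0.45,0.3,0,0,0,-0.8,0],
])

```text
time_s: 6.05
position: [0.4484, -0.1726, 0.2436]
tcp_rot: [[0.589, 0.808, -0.003], [0.808, -0.589, 0.003], [0.0, -0.004, -1.0]]
force: [0.8, -0.3, -1.1]
opening: 0.499
grasp_force: 0.0
```

Emit:
step_arm([
  [0,0,0,0,0,-0.76,-0.2],
  [0,0,0,0,0,-0.76,-0.2],
  [0,0,0,0,0,-0.76,-0.2],
  [0,0,0,0,0,-0.76,-0.2],
  [0,0,0,0,0,-0.76,-0.2],
  [0,0,0,0,0,-0.76,-0.2],
  [0,0,0,0,0,-0.76,-0.2],
])

```text
time_s: 6.63
position: [0.4499, -0.1717, 0.2442]
tcp_rot: [[0.035, 0.999, -0.002], [0.999, -0.035, 0.001], [0.001, -0.002, -1.0]]
force: [0.1, -0.1, -0.1]
opening: 0.601
grasp_force: 0.0
```

```bash
python3 - <<'E'
from h import *
rel([.452,-.128,.120],down(88.2))
s=read_state();c=capture("wrist");T=wristT(s,c)
im=c["image"].copy()
a=np.radians(-1.8);X=np.array([np.cos(a),np.sin(a),0]);Y=np.array([-X[1],X[0],0]);O=np.array([.562,-.131,0])
for h in[(-110,0,114),(-110,45,114),(-110,-45,114),(-60,120,110),(-60,-75,110),(55,0,117),(-15,85,156)]:
    p=proj(c,O+(X*h[0]+Y*h[1])/1000+[0,0,h[2]/1000],T);print(h,p.round(1))
    if (abs(p)<2000).all(): cv2.circle(im,tuple(int(round(t)) for t in p),3,(255,0,0),-1)
cv2.imwrite("pics/w2.png",im[:,:,::-1])
E
```

```text
t 6.63 pos [ 0.4499 -0.1717  0.2442] shift [0.145 0.003 0.414] turn [-0.002 -0.002 -0.004] F [ 0.1 -0.1 -0.1] open 0.601
(-110, 0, 114) [313.  170.9]
(-110, 45, 114) [312.9  94.8]
(-110, -45, 114) [313.2 240. ]
(-60, 120, 110) [402.9 -48.3]
(-60, -75, 110) [386.5 280.4]
(55, 0, 117) [580.6 170.8]
(-15, 85, 156) [513.4   0.8]
```

View pics/w2.png

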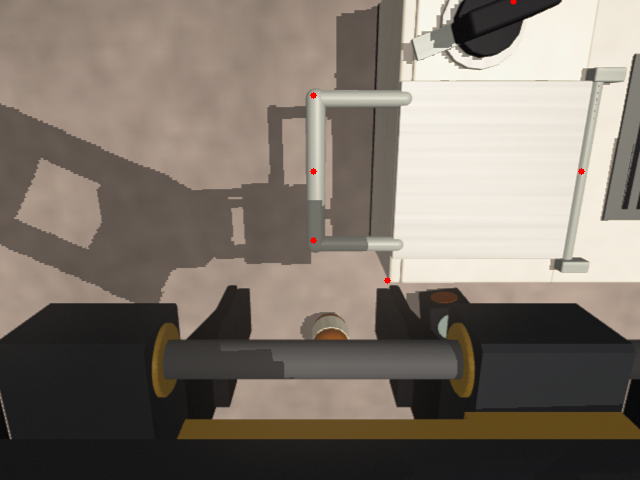

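The knob is clearly open: its tongue at (435,45) is clear of the flap. The bar runs from (316,95) to (316,245), centred at x≈0.4535. I'm going onto it.

Emit:
step_arm([
  [0.07,0.01,0,0,0,0,-0.2],
  [0.145,0.01,0,0,0,0,-0.2],
  [0.145,0.01,0.08,0,0,0,-0.2],
  [0.145,0.01,0.18,0,0,0,-0.2],
  [0.145,0.01,0.28,0,0,0,-0.2],
  [0.145,0.01,0.36,0,0,0,-0.2],
  [0.145,0.01,0.41,0,0,0,-0.2],
  [0.145,0.01,0.41,0,0,0,-0.2],
])

```text
time_s: 7.35
position: [0.4528, -0.128, 0.1192]
tcp_rot: [[0.034, 0.999, -0.006], [0.999, -0.034, 0.004], [0.003, -0.006, -1.0]]
force: [0.4, 0.5, -0.4]
opening: 0.602
grasp_force: 0.0
```

Emit:
step_arm([
  [0,0,0,0,0,0,0.3],
  [0,0,0,0,0,0,0.5],
])

```text
time_s: 7.52
position: [0.4553, -0.1294, 0.1227]
tcp_rot: [[0.033, 0.999, 0.001], [0.999, -0.033, -0.001], [-0.001, 0.001, -1.0]]
force: [0.2, 0.5, 0.6]
opening: 0.522
grasp_force: 0.0
```

Emit:
step_arm([
  [0,-0.005,0.007,0,0,0,0.5],
  [0,-0.005,0.007,0,0,0,0.7],
  [0,-0.005,0.007,0,0,0,1],
  [0,-0.005,0.007,0,0,0,1],
  [0,-0.005,0.007,0,0,0,1],
  [0,-0.005,0.007,0,0,0,1],
  [0,-0.005,0.007,0,0,0,1],
])

```text
time_s: 8.1
position: [0.4528, -0.1292, 0.1204]
tcp_rot: [[0.032, 1.0, -0.001], [1.0, -0.032, -0.0], [-0.0, -0.001, -1.0]]
force: [-2.3, -0.9, 4.3]
opening: 0.127
grasp_force: 30.0
```

```bash
python3 - <<'E'
from h import *
rel([.453,-.128,.120],down(88.2))
r=.165
for d in range(0,91,5):
    a=np.radians(d);print(d,round(r*(1-np.cos(a))/.3,3),round(-r*np.sin(a)/.3,3))
E
```

```text
t 8.1 pos [ 0.4528 -0.1292  0.1204] shift [0.004 0.    0.001] turn [-0.001  0.    -0.   ] F [-2.3 -0.9  4.3] open 0.127
0 0.0 -0.0
5 0.002 -0.048
10 0.008 -0.096
15 0.019 -0.142
20 0.033 -0.188
25 0.052 -0.232
30 0.074 -0.275
35 0.099 -0.315
40 0.129 -0.354
45 0.161 -0.389
50 0.196 -0.421
55 0.235 -0.451
60 0.275 -0.476
65 0.318 -0.498
70 0.362 -0.517
75 0.408 -0.531
80 0.454 -0.542
85 0.502 -0.548
90 0.55 -0.55
```

The bar is gripped (11 mm opening, 30 N). I'm swinging it up along the arc, starting with 20°.

Emit:
step_arm([
  [0,0.001,-0.024,0,0,0,1],
  [0,0.002,-0.048,0,0,0,1],
  [0,0.005,-0.072,0,0,0,1],
  [0,0.008,-0.096,0,0,0,1],
  [0,0.013,-0.119,0,0,0,1],
  [0,0.019,-0.142,0,0,0,1],
  [0,0.026,-0.165,0,0,0,1],
  [0,0.033,-0.188,0,0,0,1],
])

```text
time_s: 8.77
position: [0.4623, -0.1294, 0.1771]
tcp_rot: [[0.031, 1.0, -0.002], [1.0, -0.031, -0.0], [-0.0, -0.002, -1.0]]
force: [-2.9, -3.3, -1.6]
opening: 0.132
grasp_force: 30.0
```

Emit:
step_arm([
  [0,0.009,-0.022,0,0,0,1],
  [0,0.019,-0.044,0,0,0,1],
  [0,0.029,-0.066,0,0,0,1],
  [0,0.041,-0.087,0,0,0,1],
  [0,0.053,-0.107,0,0,0,1],
  [0,0.066,-0.127,0,0,0,1],
  [0,0.081,-0.147,0,0,0,1],
  [0,0.096,-0.166,0,0,0,1],
])

```text
time_s: 9.43
position: [0.489, -0.1303, 0.2269]
tcp_rot: [[0.03, 1.0, -0.007], [1.0, -0.03, -0.0], [-0.0, -0.007, -1.0]]
force: [-8.9, -4.9, 3.4]
opening: 0.128
grasp_force: 30.0
```

Emit:
step_arm([
  [0,0.015,-0.019,0,0,0,1],
  [0,0.03,-0.037,0,0,0,1],
  [0,0.048,-0.054,0,0,0,1],
  [0,0.065,-0.07,0,0,0,1],
  [0,0.083,-0.086,0,0,0,1],
  [0,0.103,-0.1,0,0,0,1],
  [0,0.123,-0.113,0,0,0,1],
  [0,0.143,-0.125,0,0,0,1],
])

```text
time_s: 10.1
position: [0.5327, -0.1318, 0.2658]
tcp_rot: [[0.031, 1.0, -0.005], [1.0, -0.031, -0.001], [-0.001, -0.005, -1.0]]
force: [-8.1, -2.8, 10.0]
opening: 0.129
grasp_force: 30.0
```

There is a radial push of about 13 N outward. I'm easing 2 mm outward and re-reading before continuing.

Emit:
step_arm([
  [0,-0.003,-0.005,0,0,0,1],
  [0,-0.003,-0.005,0,0,0,1],
  [0,-0.003,-0.005,0,0,0,1],
  [0,-0.003,-0.005,0,0,0,1],
])

```text
time_s: 10.43
position: [0.5331, -0.1318, 0.2659]
tcp_rot: [[0.032, 0.999, -0.001], [1.0, -0.032, -0.001], [-0.001, -0.001, -1.0]]
force: [-6.3, -1.6, 6.2]
opening: 0.127
grasp_force: 30.0
```

```bash
python3 - <<'E'
from h import *
s=read_state();print(s["position"],s["force"],s["moment"])
c=capture("scene");cv2.imwrite("pics/s2.png",cv2.resize(c["image"][100:340,80:360],None,fx=2.5,fy=2.5)[:,:,::-1])
E
```

```text
[ 0.53305638 -0.13182535  0.26594362] [-6.29690928 -1.56029147  6.22045098] [-0.41944699  0.89427259 -0.02645628]
```

View pics/s2.png

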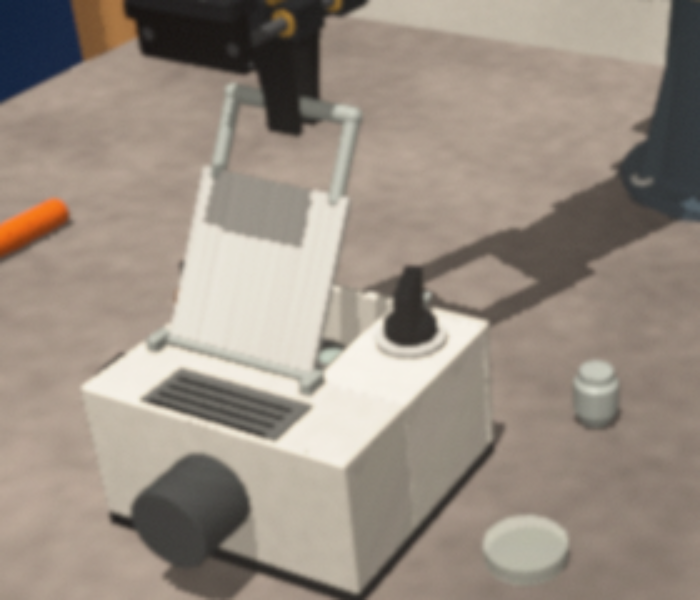

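The scene crop shows the flap at about 60°, gripped mid-bar, with the knob open and the bystanders in place. Bar ends are at crop (232,90) and (355,112). I'm checking the geometry before the last part.

```bash
python3 - <<'E'
from h import *
from scipy.optimize import least_squares
P=np.array([(.4528,.1204),(.4623,.1771),(.489,.2269),(.533,.2659)])
f=least_squares(lambda q:np.hypot(*(P-q[:2]).T)-q[2],[.617,.12,.165]);print(f.x,f.fun)
f=least_squares(lambda q:np.hypot(*(P-q[:2]).T)-.165,[.617,.12]);print(f.x,f.fun)
c=capture("scene")
# bar in vertical plane spanned by z and housing y offset: intersect with plane y_h = +-43
a=np.radians(-1.8);X=np.array([np.cos(a),np.sin(a),0]);Y=np.array([-X[1],X[0],0]);B=np.array([.4528,-.1285,0])
T=np.array(c["world_from_camera"]);o=T[:3,3]
for u,v,y in[(172.8,136,-.043),(222,144.8,.043),(142.8,236.4,-.06),(204.8,252,.06)]:
    d=ray(c,u,v,0)-o;t=(y-(o-B)@Y)/(d@Y);p=o+t*d;print("xh from bar0",(p-B)@X,"z",p[2], "at .114:",(ray(c,u,v,.114)-B)@X)
E
```

```text
[0.62234134 0.12196328 0.16947801] [ 7.05354800e-05 -2.05190461e-04  2.02946058e-04 -6.82910776e-05]
[0.61812694 0.12428471] [ 3.72578152e-04 -4.65833971e-04 -6.46610141e-05  2.31618352e-04]
xh from bar0 0.08480545945641516 z 0.2603065707108652 at .114: -0.20902917738391158
xh from bar0 0.0757190268682467 z 0.2574060276480322 at .114: -0.213692725326971
xh from bar0 0.1729100915708255 z 0.11640690681741739 at .114: 0.16998917458024695
xh from bar0 0.17292958208470915 z 0.1196398692883186 at .114: 0.16603856041918483
```

Emit:
step_arm([
  [0,0.017,-0.01,0,0,0,1],
  [0,0.034,-0.019,0,0,0,1],
  [0,0.051,-0.028,0,0,0,1],
  [0,0.069,-0.036,0,0,0,1],
  [0,0.087,-0.043,0,0,0,1],
  [0,0.105,-0.05,0,0,0,1],
  [0,0.124,-0.056,0,0,0,1],
  [0,0.142,-0.062,0,0,0,1],
])

```text
time_s: 11.2
position: [0.5772, -0.1333, 0.2839]
tcp_rot: [[0.032, 0.999, 0.0], [0.999, -0.032, -0.0], [-0.0, 0.0, -1.0]]
force: [-3.0, -3.4, 3.1]
opening: 0.128
grasp_force: 30.0
```

Emit:
step_arm([
  [0,0.025,-0.006,0,0,0,1],
  [0,0.05,-0.011,0,0,0,1],
  [0,0.073,-0.014,0,0,0,1],
  [0,0.095,-0.016,0,0,0,1],
  [0,0.113,-0.018,0,0,0,1],
  [0,0.128,-0.018,0,0,0,1],
  [0,0.138,-0.018,0,0,0,1],
  [0,0.143,-0.018,0,0,0,1],
])

```text
time_s: 11.87
position: [0.6198, -0.1346, 0.2892]
tcp_rot: [[0.032, 0.999, 0.0], [0.999, -0.032, -0.0], [-0.0, 0.0, -1.0]]
force: [-2.2, -4.1, 1.4]
opening: 0.123
grasp_force: 30.0
```

Emit:
step_arm([
  [0,0,0,0,0,0,1],
  [0,0,0,0,0,0,1],
  [0,0,0,0,0,0,1],
  [0,0,0,0,0,0,1],
])

```text
time_s: 12.2
position: [0.6191, -0.1346, 0.2892]
tcp_rot: [[0.032, 0.999, -0.0], [0.999, -0.032, -0.0], [-0.0, -0.0, -1.0]]
force: [-2.2, -4.4, 0.4]
opening: 0.128
grasp_force: 30.0
```

```bash
python3 - <<'E'
from h import *
from scipy.optimize import least_squares
s=read_state();print(s["position"],s["force"],s["opening"],s["time_s"])
P=np.array([(.4528,.1204),(.4623,.1771),(.489,.2269),(.533,.2659),(.5772,.2839),s["position"][[0,2]]])
P[:,0]=.4528+(P[:,0]-.4528)/.9995
for r in(None,.165):
    f=least_squares(lambda q:np.hypot(*(P-q[:2]).T)-(r or q[2]),[.617,.12,.165]);print(f.x,f.fun.round(4))
c=capture("scene");cv2.imwrite("pics/s3.png",cv2.resize(c["image"][70:310,80:360],None,fx=2.5,fy=2.5)[:,:,::-1])
E
```

```text
[ 0.61906233 -0.13460179  0.2891797 ] [-2.1796656  -4.44804655  0.35206168] 0.1275300927838079 12.2
[0.61849188 0.1237548  0.16549251] [ 0.0002 -0.0004  0.      0.0004 -0.0001 -0.0001]
[0.61809028 0.12415451 0.165     ] [ 0.0003 -0.0005 -0.      0.0003 -0.0001  0.    ]
```

View pics/s3.png

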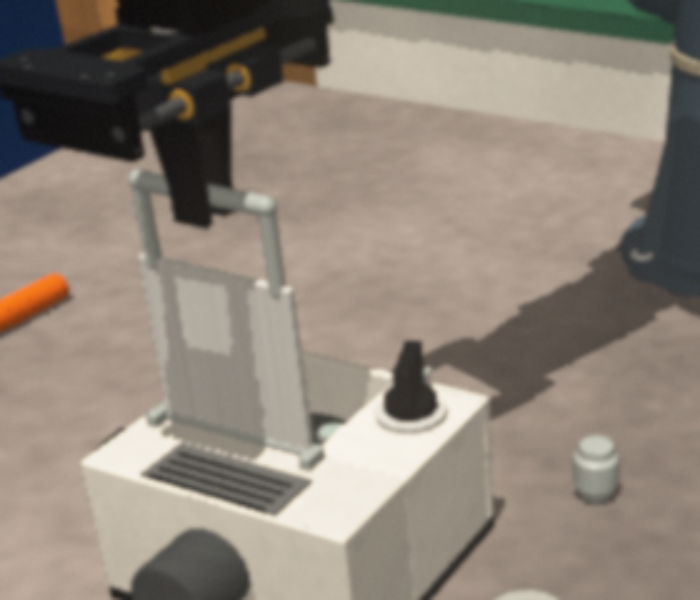

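The flap stands upright and gripped in the scene view, with its bar at crop (135,180)-(272,203). The arc fit gives r=0.1655 m (0.165 given) and hinge x=0.6185, so with the bar at 0.619 the flap is at about 90.2°. I'll hold briefly, then hand in.

Emit:
step_arm([
  [0,0,0,0,0,0,1],
  [0,0,0,0,0,0,1],
  [0,0,0,0,0,0,1],
  [0,0,0,0,0,0,1],
  [0,0,0,0,0,0,1],
  [0,0,0,0,0,0,1],
])

```text
time_s: 12.75
position: [0.6192, -0.1346, 0.2892]
tcp_rot: [[0.032, 0.999, -0.0], [0.999, -0.032, -0.0], [-0.0, -0.0, -1.0]]
force: [-1.5, -5.7, -0.2]
opening: 0.124
grasp_force: 30.0
```

```bash
python3 -c "
from h import *
s=read_state();print(s['position'],s['qvel'].round(2),s['force'],s['grasp_force'])
print(hand_in())"
```

```text
[ 0.61922037 -0.13461002  0.28921006] [-0.01  0.04 -0.06  0.09 -0.02  0.02] [-1.53660755 -5.70688158 -0.19171645] 30.00001698732376
the job is handed in; nothing more can be done
None
```

I handed the job in at about 12.8 s with the knob left open and the flap held still at about 90.2° by its bar; nothing round the housing was seen to move, though I didn't re-measure the small things.

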